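# Open the leaning parts tin and put the hanging collar in it

### The arm

A 6-joint arm with a two-finger parallel gripper is mounted at the origin on the work surface. World frame = base frame: x ahead of the robot, y to its left, z up, the work surface at z = 0. Lengths are in m, angles in rad, forces in N, time in s.
With the tool pointing down it reaches from about 0.3 to 0.825 m from the base axis. Payload 5.4 kg.
Tool frame: the origin (TCP) lies at the very end of the fingers, on their centre line; the grasp point (between the pads) lies 19 mm behind it (ctrl.pinch_z is the distance from the TCP to the grasp point, in m); z points along the fingers, y is the line along which they close (so a half turn about z gives the same grasp; the last joint's range is limited). The gripper opens to 92 mm and grips with 3 to 60 N. Pads are 20 mm wide; open, the fingers measure 128 mm over their backs; the gripper's body (75 mm by 189 mm) begins 69 mm behind the grasp point.
Start: joints at [-1.33, 0.158, 1.597, -0, 1.386, -0.21], TCP at [0.25, -0.518, 0.215] pointing down, gripper open.
Joint ranges: [-2.91, 2.91], [-0.94, 2.29], [0.18, 2.7], [-1.29, 4.43], [0.17, 2.64], [-3, 3]. Speed limits (rad/s): [2.57, 2.57, 3.14, 3.14, 3.14, 3.14].

### API

Orientations are given as a unit quaternion [w, x, y, z].
In Python, from rig import sensors, vision, ticket, ctrl gives the robot as it stands.
- The arm moves only by the shell command python3 -m crank 'ROWS' [OPENING] [FORCE]. ROWS is a JSON object of lists of equal length, an entry for each row: "linear": the shift along the tool's x, y, z normalised to -1 to 1, where 1 is 0.06 m, a list of three; "dr": the turn, a rotation vector about the tool's x, y, z normalised to -1 to 1, where 1 is 6 degrees, a list of three. A call has 1 to 20 rows; each row shifts and turns the commanded pose from where the row before left it, along the tool's axes as they then stand; what a row does not reach is not made up. A row lasts 1/8 s, in which the tool goes at most 62.5 mm and 10.7 degrees, less where a joint would pass 70% of its speed; a pose out of reach is approached as far as the arm can. A call with a number of a shift or a turn outside -1 to 1 is refused whole. A call with a gripper value outside its range is refused whole. OPENING is the opening, from -1 (shut) to 1 (fully open), set as the call begins (- or left out, the last holds). The fingers move at their own pace and stop on an object; FORCE is the grip in N (left out, the last holds). Time passes only in rows, so rows that do not move let the fingers close. It gives the time, the measured TCP pose, the force, the opening and the grip force at its end, in the units of the state.
- sensors.read_state(): the state, without advancing time (a new reading comes with each control period).
- vision.capture(name): name is "scene" or "top" or "wrist"; returns (picture, depth): 480x640x3 uint8, blue, green, red; 480x640 float32, m along the optical axis (not along the pixel's ray), 0 where there is no reading.
- vision.get_calibration(name): a dict with "fx", "fy", "cx", "cy" (pixels), "k1" (the pictures are not rectified: a ray, as slopes to the right and down, at radius r is drawn at 1 + k1 r^2 times it, then the intrinsics apply), "R" (3x3) and "t" (3): a world point X has camera coordinates R X + t. Camera axes: x right, y down, z forward; pixel columns grow to the right and rows downward; lengths in m; the calibration is good to about 2 mm. A picture is of the moment at which its call begins: read the wrist's pose just before it. get_calibration takes no time and is no camera call; for the wrist camera it gives the pose at the moment of the call.
- ticket.hand_in(): hands the job in; it is judged then, once.
The state is a dict: "time_s": time; "joints": joint angles; "joint_velocities": joint speeds; "joint_torque": joint torques, N m; "position": TCP position; "ee_rot": TCP orientation; "force": force on the tool from outside, world axes, zero at the start; "wrist_torque": the same for the moment, N m; "grip_width": finger opening in m; "grasp_force": force on a finger pad.
Only numpy, scipy, OpenCV 4.12 (cv2) and the standard library are available. Lean on these libraries where they do the work, as an engineer would, in place of code of your own. Each camera call takes 0.05 s, during which the arm holds its last target. There are 200 camera calls.

### The job

Draw the loose lid off the parts tin that leans in its cradle, without pulling the tin out, and set the lid down (not dropped) flat, knob up, wholly on the black rubber mat. Then take the round steel collar off its hook and lower it into the open tin, letting go only when it is down at the bottom. Leave the square link hanging on its hook and the other things on the bench where they are.

Things in the scene. Friction and masses are not known exactly. Their poses are not given: they have to be found in the camera images.
- cradle: Fixed dark steel cradle: a shallow square tray 141 mm wide with 30 mm walls, 4 mm thick, on a base plate; it leans 0.5 rad towards its own -x (roughly towards the robot). Origin: on the bench under the middle of the tray; z up, x level, pointing away from the side it leans to.
- tin: Loose round aluminium tin, outer diameter 130 mm, height 60 mm, wall and floor 3 mm (inner diameter 124), 0.7 kg, standing 26 mm deep in the cradle and leaning with it. Origin: centre of its underside; z along its axis, out of its mouth. With the lid off its rim is at z = 60 mm and its inner floor at z = 3 mm.
- lid: Loose round steel lid, outer diameter 141 mm, its 22 mm skirt slipped over the tin with 2.5 mm play all round; must be drawn off along the tin's axis by at least 22 mm. Origin: centre of the skirt's lower edge; z along its axis, towards the knob. The top face is at z = 25 mm; on it stands a plain round black knob, 28 mm diameter, 35 mm tall (z = 25 to 60 mm). About 0.16 kg.
- lid_knob (a point): Grip point on the axis of the lid's knob, 47 mm above the lid's origin (22 mm above its top face).
- mat: Fixed black rubber mat, 200 x 200 x 4 mm, on the bench. Origin: centre of its underside; x and y along its edges.
- stand_a: Fixed steel stand on which the collar hangs: base plate, upright post 14 mm diameter, 166 mm tall, and a hook of 7 mm wire that leaves the post at height 160 mm, runs 70 mm level along the stand's own -x, then rises to a tip at x = -84 mm whose top is 178 mm above the bench. Origin: foot of the post.
- stand_b: Another stand, the same in shape, on which the square link hangs. Origin: foot of the post.
- collar: Round steel collar hanging on the hook of stand_a: outer diameter 52 mm, hole 38 mm, 14 mm thick, about 0.1 kg. Origin: its centre; x along the axis of its hole (along the hook), z up as it hangs. It hangs about 50 mm from the post.
- link: Square steel link hanging on the hook of stand_b, 50 x 50 mm, opening 36 mm, 14 mm thick; leave it there. Origin: its centre.
- screwdriver: Loose screwdriver lying on the bench near the cradle; leave it alone.
- wrench: Loose wrench lying on the bench in front of the tool chest; leave it alone.
- tape: Loose black roll of tape lying flat, 90 mm diameter, 19 mm high; leave it alone.
- spray_can: Loose upright can, 62 mm diameter, 170 mm tall; leave it alone.
- jar: Loose glass jar, 68 mm diameter, 80 mm tall; leave it alone.
- caster: Loose caster wheel standing on its mounting plate, about 60 x 45 x 70 mm; leave it alone.
There are look-alikes about, which are no part of the job. What is shaped like the lid but green, orange or turquoise is not meant.

How it is judged:
By the outcome, as a careful person would: the job done as asked, in the order asked, and still so for the second after the job is handed in, with the robot touching nothing.
It also fails if it takes over 69 s, if anything falls off the work surface, if the arm or the gripper's body presses on something with over 40 N, if the wrist force passes 120 N, or if a joint passes its speed limit or range.

## Working session

There is one attempt and no reset: what is moved stays moved. The work goes in short steps, Python scripts to look and compute and a shell command to move; the robot and the scene stay as the last step left them, time stands still between calls to the robot, and variables do not carry over. Pictures are saved under pics/ and viewed, at most 12 in all, crops included, and the job is handed in when it is done.

```bash
ls; mkdir -p pics; cat > h.py <<'E'
import numpy as np, cv2
from scipy.spatial.transform import Rotation as Ro
from rig import sensors, vision, ticket, ctrl
def cap(n,save=None):
    c=vision.get_calibration(n); im,d=vision.capture(n)
    c={k:np.array(v) if k in('R','t') else v for k,v in c.items()}
    if save: cv2.imwrite('pics/'+save,im)
    return im,d,c
def slopes(c,u,v):
    K=np.array([[c['fx'],0,c['cx']],[0,c['fy'],c['cy']],[0,0,1.]])
    p=np.stack([np.ravel(u),np.ravel(v)],1).astype(float).reshape(-1,1,2)
    return cv2.undistortPoints(p,K,np.array([c['k1'],0,0,0.])).reshape(-1,2)
def ray(c,u,v):
    s=slopes(c,u,v); d=np.c_[s,np.ones(len(s))]@c['R']; return -c['R'].T@c['t'],d
def plane(c,u,v,z):
    o,d=ray(c,u,v); return o+d*((z-o[2])/d[:,2])[:,None]
def cloud(c,u,v,dep):
    o,d=ray(c,u,v); return o+d*np.ravel(dep)[:,None]
def proj(c,P):
    X=np.atleast_2d(P)@c['R'].T+c['t']; s=X[:,:2]/X[:,2:]; r=(s**2).sum(1,keepdims=True); s=s*(1+c['k1']*r)
    return s*[c['fx'],c['fy']]+[c['cx'],c['cy']]
def tool():
    s=sensors.read_state(); q=s['ee_rot']; return np.array(s['position']),Ro.from_quat([q[1],q[2],q[3],q[0]])
def delta(p,R):
    "shift in tool axes /0.06 and rotvec /6deg from the present pose to (p,R)"
    p0,R0=tool(); return R0.inv().apply(np.array(p)-p0)/.06,np.degrees((R0.inv()*R).as_rotvec())/6
E
python3 - <<'E'
from h import *
print(sensors.read_state()); print(ctrl.pinch_z)
for n in('scene','top','wrist'):
    im,d,c=cap(n,n+'0.png'); np.savez('/tmp/'+n+'0.npz',im=im,d=d); print(n,c)
E
```

```text
pics
{'time_s': 0.0, 'joints': array([-1.33011709e+00,  1.59045070e-01,  1.59822842e+00, -5.20421591e-05,
        1.38619218e+00, -2.10086235e-01]), 'joint_velocities': array([ 4.48587065e-05,  1.75589585e-03,  1.03637938e-04,  2.55185439e-03,
       -6.73529972e-04,  3.57342264e-04]), 'joint_torque': array([ 2.39714218e-04, -3.85556388e+01, -3.22117567e+01,  6.99368818e-02,
        3.75038967e-02, -1.31074480e-04]), 'position': array([ 0.25032108, -0.51695408,  0.21362307]), 'ee_rot': array([-9.36006697e-04,  9.74707145e-01,  2.23484014e-01, -3.98962057e-05]), 'force': array([ 0.17971527, -0.4017504 , -0.50609647]), 'wrist_torque': array([-0.01771768, -0.0321264 , -0.00428922]), 'grasp_force': 0.0, 'grip_width': 0.09194819571483222}
0.0187
scene {'fx': 481.99303127070857, 'fy': 481.99303127070857, 'cx': 314.8409466414654, 'cy': 245.46784953220205, 'k1': -0.015617981438269733, 'R': array([[-0.77187832,  0.63570391, -0.00918675],
       [ 0.34789789,  0.41023861, -0.84301325],
       [-0.53213806, -0.6538997 , -0.53781433]]), 't': array([ 0.40279116, -0.11110962,  1.6612252 ])}
top {'fx': 461.80554668450776, 'fy': 461.80554668450776, 'cx': 310.2017532829334, 'cy': 246.42831816773779, 'k1': 0.008917258564101777, 'R': array([[-1.68318915e-02, -9.99858170e-01, -5.72130121e-04],
       [-9.75227087e-01,  1.65434671e-02, -2.20586588e-01],
       [ 2.20564767e-01, -3.15493273e-03, -9.75367228e-01]]), 't': array([0.04752007, 0.55975058, 1.05808489])}
wrist {'fx': 331.8089520517231, 'fy': 331.8089520517231, 'cx': 315.4890184010807, 'cy': 240.42048469493534, 'k1': 0.007184173866940665, 'R': array([[ 0.43434253, -0.90074422, -0.00253445],
       [-0.86620727, -0.41845708,  0.27309089],
       [-0.2470456 , -0.11641963, -0.9619849 ]]), 't': array([-0.57303788, -0.02920854,  0.39219207])}
```

View pics/scene0.png

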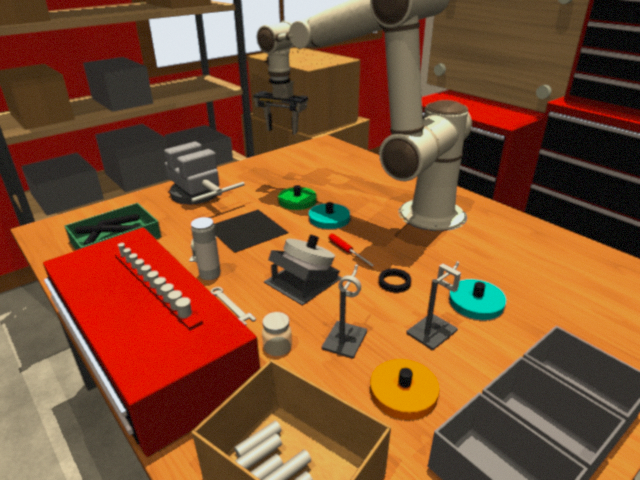

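View pics/top0.png

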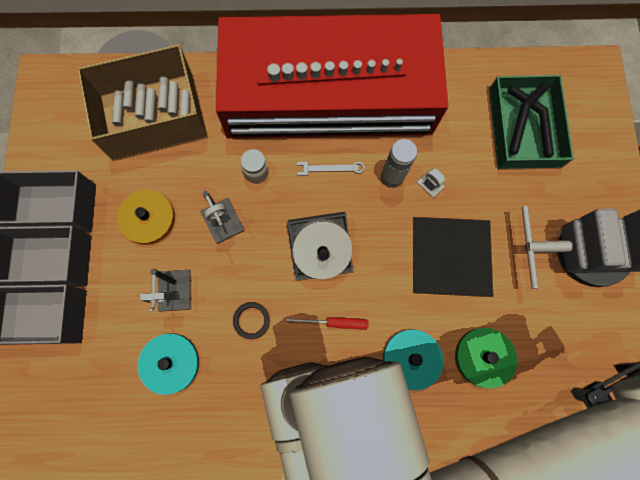

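Candidates (top-view pixels): lids are the grey one in the cradle (322,250), turquoise (413,360) and (168,363), green (487,357), orange (145,216). I choose the grey one leaning in the cradle. For the hung parts, the round ring is at (215,213), the square link at (153,298) and the tape at (251,320). I choose the round ring, seen at (348,286) in the scene view. The mat is at top (452,256).

```bash
cat > m1.py <<'E'
from h import *
V={}
for n in('scene','top'):
    z=np.load(f'/tmp/{n}0.npz'); c=vision.get_calibration(n); c={k:np.array(v) if k in('R','t') else v for k,v in c.items()}
    V[n]=(z['im'],z['d'],c)
def comp(mask,u,v):
    n,l,s,ce=cv2.connectedComponentsWithStats(mask.astype(np.uint8)); 
    k=l[v,u]; return l==k,s[k],ce[k]
# lid faces and knob
for n,(u0,v0,u1,v1) in {'top':(285,205,360,290),'scene':(265,225,345,300)}.items():
    im,d,c=V[n]; hsv=cv2.cvtColor(im,cv2.COLOR_BGR2HSV)
    vv,uu=np.mgrid[v0:v1,u0:u1]; P=cloud(c,uu,vv,d[v0:v1,u0:u1]).reshape(vv.shape+(3,))
    h=hsv[v0:v1,u0:u1]; ok=(h[...,2]>125)&(h[...,1]<60)&(P[...,2]>.05)
    Q=P[ok]
    m=np.ones(len(Q),bool)
    for _ in range(15):
        ctr=np.median(Q[m],0); w=np.linalg.svd(Q[m]-Q[m].mean(0),full_matrices=False)[2][2]; w*=np.sign(w[2])
        r=(Q-Q[m].mean(0))@w; m=abs(r)<max(.003,1.5*abs(r[m]).std())if _<10 else abs(r)<.004
    print(n,'lid face n',w,'mean',Q[m].mean(0),m.sum(),len(Q),'lean',np.arccos(w[2]))
    k=(h[...,2]<60)&((P-Q[m].mean(0))@w>.012)&((P-Q[m].mean(0))@w<.06)&(np.linalg.norm(P-Q[m].mean(0),axis=2)<.07)
    print(' knob px',uu[k].mean(),vv[k].mean(),k.sum(),'pts',P[k].mean(0),'h',np.percentile((P[k]-Q[m].mean(0))@w,[5,95]))
    cv2.imwrite(f'pics/crop_{n}.png',cv2.resize(im[v0-20:v1+80,u0-20:u1+180],None,fx=3,fy=3))
# mat
im,d,c=V['top']; g=im.max(2)<60; m,s,ce=comp(g,452,256); print('mat',s)
r=cv2.minAreaRect(np.argwhere(m)[:,::-1].astype(np.float32)); b=cv2.boxPoints(r); X=plane(c,b[:,0],b[:,1],.004); print(X,X.mean(0),'depth z',cloud(c,[452],[256],[d[256,452]]))
im,d,c=V['scene']; g=im.max(2)<60; m,s,ce=comp(g,250,230); print('mat sc',s,plane(c,[ce[0]],[ce[1]],.004),cloud(c,[250],[230],[d[230,250]]))
a=V['top'][0][180:320,110:270]; b=V['scene'][0][250:370,320:480]
cv2.imwrite('pics/rings.png',np.hstack([cv2.resize(a,(400,350)),cv2.resize(b,(400,350))]))
E
python3 m1.py
```

```text
top lid face n [-0.47524516 -0.06605723  0.87737021] mean [0.54491375 0.0102082  0.09372518] 2390 2503 lean 0.500442752861948
 knob px 322.92241379310343 253.04310344827587 116 pts [0.53086289 0.00945183 0.12280595] h [0.01845027 0.03716448]
scene lid face n [-0.39458029 -0.03146633  0.91832253] mean [0.56375281 0.02671609 0.10035834] 322 752 lean 0.4069747232327308
 knob px 312.4769230769231 240.26153846153846 65 pts [0.54217074 0.01635157 0.11654531] h [0.01343584 0.03422753]
mat [ 413  217   80   79 5839]
[[ 0.64738908 -0.2298932   0.004     ]
 [ 0.64384184 -0.43415741  0.004     ]
 [ 0.44189331 -0.41319086  0.004     ]
 [ 0.4451037  -0.21653406  0.004     ]] [ 0.54455698 -0.32344388  0.004     ] depth z [[ 0.54267411 -0.32214573  0.00388632]]
mat sc [ 213  211   74   41 1659] [[ 0.55327677 -0.3099961   0.004     ]] [[ 5.41026688e-01 -3.10289440e-01  4.85983078e-04]]
```

View pics/rings.png

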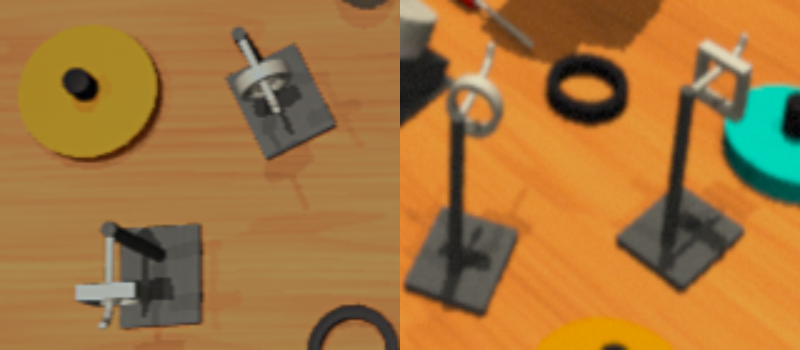

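View pics/crop_scene.png

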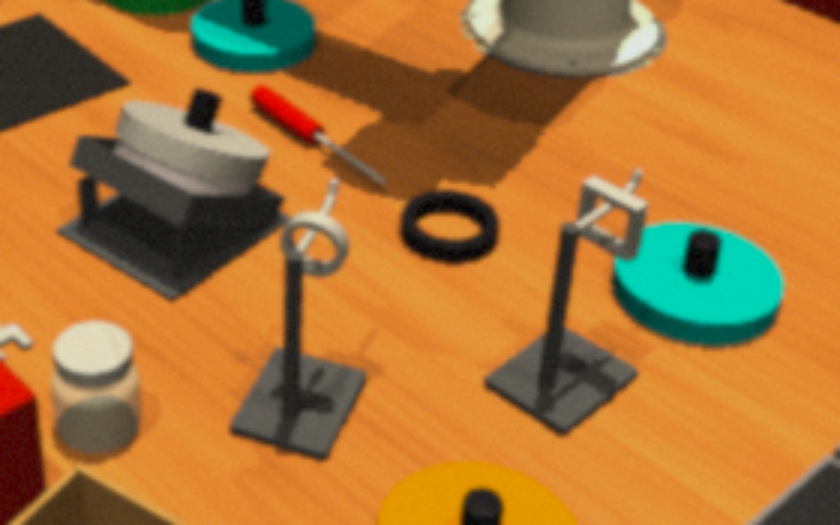

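The crops confirm the choice: the left picture's ring at (265,75) is round, on the stand nearest the cradle, and the square link is at (105,292). In the scene crop the grey lid at (190,140) leans in the cradle and the round collar is at (314,243). Next I compute positions.

```bash
cat > m2.py <<'E'
from m1 import *
print('-----')
im,d,c=V['top']; hsv=cv2.cvtColor(im,cv2.COLOR_BGR2HSV)
u0,v0,u1,v1=285,205,360,290
vv,uu=np.mgrid[v0:v1,u0:u1]; P=cloud(c,uu,vv,d[v0:v1,u0:u1]).reshape(vv.shape+(3,)); h=hsv[v0:v1,u0:u1]
n=np.array([-0.475,-0.066,0.877]); n/=np.linalg.norm(n); m0=np.array([0.5449,0.0102,0.0937])
ok=(h[...,2]>110)&(h[...,1]<70)&(abs((P-m0)@n)<.008)
q=np.stack([uu[ok],vv[ok]],1).astype(np.float32); hull=cv2.convexHull(q)[:,0]
o,dd=ray(c,hull[:,0],hull[:,1]); H=o+dd*(((m0-o)@n)/(dd@n))[:,None]
e1=np.cross([0,1,0],n); e1/=np.linalg.norm(e1); e2=np.cross(n,e1)
(cx,cy),r=cv2.minEnclosingCircle(np.c_[(H-m0)@e1,(H-m0)@e2].astype(np.float32)); ctr=m0+cx*e1+cy*e2
print('lid face centre',ctr,'r',r,'cams',[-V[k][2]['R'].T@V[k][2]['t'] for k in V])
print('knob top px pred top',proj(c,ctr+n*.035),'scene',proj(V['scene'][2],[ctr+n*.035,ctr+n*.0175]))
print('tin underside',ctr-n*.063-0*n)
# collar
im,d,c=V['top']; v0,v1,u0,u1=190,250,195,245; vv,uu=np.mgrid[v0:v1,u0:u1]; P=cloud(c,uu,vv,d[v0:v1,u0:u1]); hh=cv2.cvtColor(im,cv2.COLOR_BGR2HSV)[v0:v1,u0:u1].reshape(-1,3)
k=(P[:,2]>.1)&(P[:,2]<.19); bright=k&(hh[:,2]>130)&(hh[:,1]<60)
for nm,s in(('all high',k),('bright',bright)): print(nm,s.sum(),P[s].mean(0),P[s].min(0),P[s].max(0))
for i in np.flatnonzero(bright)[::12]: print(uu.ravel()[i],vv.ravel()[i],P[i].round(3))
im,d,c=V['scene']; v0,v1,u0,u1=262,330,330,366; vv,uu=np.mgrid[v0:v1,u0:u1]; P=cloud(c,uu,vv,d[v0:v1,u0:u1]); 
k=(P[:,2]>.1)&(P[:,2]<.19)&(P[:,0]>.4)&(P[:,0]<.75); print('scene',k.sum(),P[k].mean(0),P[k].min(0),P[k].max(0))
E
python3 m2.py | sed -n '/-----/,$p'
```

```text
-----
lid face centre [0.54455536 0.00998892 0.09349745] r 0.07117334008216858 cams [array([1.23356173, 0.87580021, 0.80346418]), array([0.31330753, 0.0415913 , 1.15552198])]
knob top px pred top [[323.74285792 254.1596584 ]] scene [[314.48683879 234.78397017]
 [312.45045692 240.80326508]]
tin underside [0.57449369 0.01414877 0.03822185]
all high 381 [0.63087715 0.25571057 0.15379288] [0.58730643 0.22863706 0.10006848] [0.6695601  0.27946104 0.17937653]
bright 183 [0.6267121  0.25419843 0.16163425] [0.58848427 0.23302826 0.11764218] [0.66183287 0.27946104 0.17937653]
206 196 [0.659 0.272 0.162]
208 200 [0.648 0.267 0.164]
210 203 [0.641 0.262 0.164]
212 205 [0.636 0.257 0.165]
214 206 [0.633 0.252 0.168]
213 207 [0.629 0.253 0.174]
211 208 [0.628 0.258 0.17 ]
208 209 [0.627 0.265 0.167]
207 210 [0.624 0.267 0.167]
208 211 [0.623 0.266 0.163]
211 212 [0.619 0.258 0.169]
216 213 [0.618 0.248 0.162]
220 214 [0.627 0.246 0.126]
218 216 [0.61  0.243 0.166]
219 218 [0.606 0.241 0.164]
221 223 [0.59  0.233 0.179]
scene 473 [0.64366628 0.2633968  0.14634415] [0.58939927 0.23258292 0.10007838] [0.67715835 0.2822693  0.17647412]
```

```bash
cat > lid.py <<'E'
from h import *
n=np.array([-0.475,-0.066,0.877]); n/=np.linalg.norm(n); F=np.array([.5446,.0100,.0935])
y=np.cross(n,[1,0,0]);
y=np.array([n[1],-n[0],0])  # level, perpendicular to the lean plane
y/=np.linalg.norm(y); y=-y if y[1]>0 else y
z=-n; RL=Ro.from_matrix(np.c_[np.cross(y,z),y,z])
def go(p,R,N):
    a,b=delta(p,R); print('total lin',a.round(3),'dr',b.round(3)); 
    p0,R0=tool(); w=b*6/N; step=Ro.from_rotvec(np.radians(w)); 
    # constant world-line path: shifts in changing tool axes
    L=[]
    Rc=R0
    for i in range(N): L.append((Rc.inv().apply(np.array(p)-p0)/.06/N).round(2).tolist()); Rc=Rc*step
    print('dr/row',(b/N).round(2)); print(L)
E
python3 - <<'E'
from lid import *
print(RL.as_matrix().round(3)); go(F+n*.11,RL,14)
E
```

```text
[[ 0.869  0.138  0.475]
 [ 0.121 -0.99   0.066]
 [ 0.48   0.    -0.877]]
total lin [ 7.404 -6.04   0.408] dr [-0.761  4.738  2.92 ]
dr/row [-0.05  0.34  0.21]
[[0.53, -0.43, 0.03], [0.52, -0.44, 0.05], [0.51, -0.45, 0.06], [0.49, -0.47, 0.08], [0.48, -0.48, 0.09], [0.47, -0.49, 0.1], [0.45, -0.5, 0.12], [0.44, -0.51, 0.13], [0.42, -0.52, 0.14], [0.4, -0.53, 0.15], [0.39, -0.54, 0.17], [0.37, -0.55, 0.18], [0.35, -0.56, 0.19], [0.33, -0.57, 0.19]]
```

```bash
python3 -m crank '{"linear":[[0.53,-0.43,0.03],[0.52,-0.44,0.05],[0.51,-0.45,0.06],[0.49,-0.47,0.08],[0.48,-0.48,0.09],[0.47,-0.49,0.1],[0.45,-0.5,0.12],[0.44,-0.51,0.13],[0.42,-0.52,0.14],[0.4,-0.53,0.15],[0.39,-0.54,0.17],[0.37,-0.55,0.18],[0.35,-0.56,0.19],[0.33,-0.57,0.19],[0,0,0],[0,0,0]],"dr":[[-0.05,0.34,0.21],[-0.05,0.34,0.21],[-0.05,0.34,0.21],[-0.05,0.34,0.21],[-0.05,0.34,0.21],[-0.05,0.34,0.21],[-0.05,0.34,0.21],[-0.05,0.34,0.21],[-0.05,0.34,0.21],[-0.05,0.34,0.21],[-0.05,0.34,0.21],[-0.05,0.34,0.21],[-0.05,0.34,0.21],[-0.05,0.34,0.21],[0,0,0],[0,0,0]]}' 1
python3 - <<'E'
from lid import *
go(F+n*.004,RL,4)
im,d,c=cap('wrist','w1.png'); np.savez('/tmp/w1.npz',im=im,d=d)
print('knob top pred',proj(c,[F+n*.035,F]))
# circle of the lid face
hsv=cv2.cvtColor(im,cv2.COLOR_BGR2HSV); vv,uu=np.mgrid[0:480,0:640]; P=cloud(c,uu,vv,d).reshape(480,640,3)
ok=(abs((P-F)@n)<.006)&(np.linalg.norm(P-F,axis=2)<.09); Q=P[ok]; 
w=np.linalg.svd(Q-Q.mean(0),full_matrices=False)[2][2]; w*=np.sign(w[2]); print('n',w,'off',((Q-F)@n).mean(),ok.sum())
hh=(P-F)@n; k=(hh>.028)&(hh<.042)&(np.linalg.norm(P-F,axis=2)<.07); print('knob',k.sum(),P[k].mean(0),'lat err tool',RL.inv().apply(P[k].mean(0)-F))
r=P-F; print('lid extent in tool x,y',RL.inv().apply(Q-F)[:,:2].min(0),RL.inv().apply(Q-F)[:,:2].max(0))
E
```

```text
time_s: 2.15
position: [0.4928, 0.0029, 0.1915]
ee_rot: [-0.02, 0.967, 0.066, 0.247]
force: [0.5, -0.4, 0.9]
grip_width: 0.0917
grasp_force: 0.0
total lin [-0.02   0.01   1.784] dr [-0.042 -0.007 -0.024]
dr/row [-0.01 -0.   -0.01]
[[-0.01, 0.0, 0.45], [-0.0, 0.0, 0.45], [-0.0, 0.0, 0.45], [-0.0, 0.0, 0.45]]
knob top pred [[317.35456416 251.59568608]
 [317.31574467 239.43726256]]
n [-0.47511415 -0.06445593  0.87756024] off -0.0011551094497539106 18029
knob 937 [0.53098879 0.00798185 0.12405635] lat err tool [ 0.00258783  0.0001257  -0.03341131]
lid extent in tool x,y [-0.06878029 -0.07008355] [0.07107733 0.07023684]
```

View pics/w1.png

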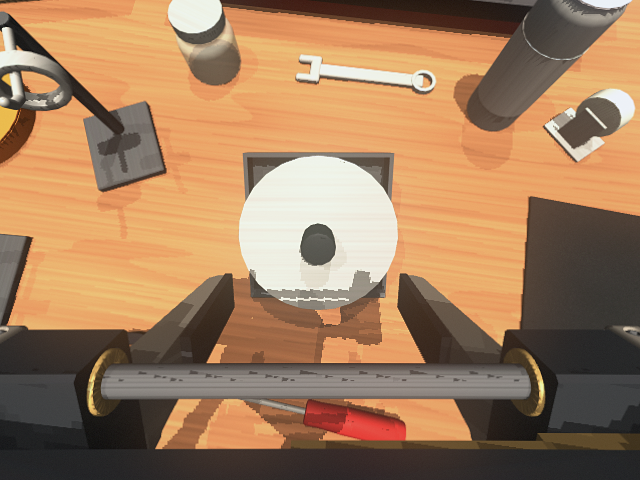

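The wrist view shows the lid at (318,232) and the knob at (318,245), on the predicted axis. Next I grasp the knob.

```bash
python3 -m crank '{"linear":[[0,0,0.5],[0,0,0.5],[0,0,0.45],[0,0,0.32],[0,0,0]],"dr":[[0,0,0],[0,0,0],[0,0,0],[0,0,0],[0,0,0]]}' 1 && python3 -m crank '{"linear":[[0,0,0],[0,0,0],[0,0,0],[0,0,0],[0,0,0],[0,0,0]],"dr":[[0,0,0],[0,0,0],[0,0,0],[0,0,0],[0,0,0],[0,0,0]]}' -1 25
```

```text
time_s: 2.82
position: [0.5428, 0.0098, 0.097]
ee_rot: [-0.02, 0.967, 0.065, 0.246]
force: [0.6, 0.3, 0.6]
grip_width: 0.0918
grasp_force: 0.0
time_s: 3.58
position: [0.5435, 0.0109, 0.0985]
ee_rot: [-0.02, 0.966, 0.066, 0.247]
force: [0.6, 0.3, 0.2]
grip_width: 0.0344
grasp_force: 0.0
```

```bash
python3 -m crank '{"linear":[[0,0,0],[0,0,0],[0,0,0],[0,0,0]],"dr":[[0,0,0],[0,0,0],[0,0,0],[0,0,0]]}' -1 25 && python3 -m crank '{"linear":[[0,0,-0.1],[0,0,-0.15],[0,0,-0.15],[0,0,-0.15],[0,0,-0.15]],"dr":[[0,0,0],[0,0,0],[0,0,0],[0,0,0],[0,0,0]]}'
```

```text
time_s: 4.08
position: [0.5435, 0.0108, 0.0984]
ee_rot: [-0.02, 0.966, 0.066, 0.247]
force: [-1.9, -1.6, -0.3]
grip_width: 0.0277
grasp_force: 25.0
time_s: 4.7
position: [0.5233, 0.0078, 0.136]
ee_rot: [-0.02, 0.966, 0.066, 0.248]
force: [1.0, 0.2, -2.0]
grip_width: 0.0275
grasp_force: 25.0
```

```bash
python3 -m crank '{"linear":[[0,0,-0.4],[0,0,-0.5]],"dr":[[0,0,0],[0,0,0]]}'
python3 - <<'E'
from lid import *
y=RL.as_matrix()[:,1]; z=np.array([0,0,-1.]); RD=Ro.from_matrix(np.c_[np.cross(y,z),y,z])
go([.5446,-.3234,.12],RD,10)
im,d,c=cap('wrist'); 
for n2 in ('top',):
    im,d,c=cap(n2); print([cloud(c,[u],[v],[d[v,u]]).round(3).tolist() for u,v in((452,256),(440,240),(470,270))])
    cv2.imwrite('pics/t1.png',cv2.resize(im[180:360,240:500],None,fx=2.5,fy=2.5))
E
```

```text
time_s: 4.95
position: [0.4969, 0.0042, 0.1829]
ee_rot: [-0.02, 0.967, 0.066, 0.247]
force: [0.2, -1.0, -1.4]
grip_width: 0.0271
grasp_force: 25.0
total lin [-0.454  5.523  0.909] dr [-0.055 -4.779 -0.017]
dr/row [-0.01 -0.48 -0.  ]
[[-0.05, 0.55, 0.09], [-0.04, 0.55, 0.09], [-0.04, 0.55, 0.1], [-0.03, 0.55, 0.1], [-0.03, 0.55, 0.1], [-0.02, 0.55, 0.1], [-0.02, 0.55, 0.1], [-0.01, 0.55, 0.1], [-0.01, 0.55, 0.1], [-0.0, 0.55, 0.1]]
[[[0.543, -0.323, 0.002]], [[0.586, -0.296, 0.001]], [[0.506, -0.365, 0.003]]]
```

View pics/t1.png

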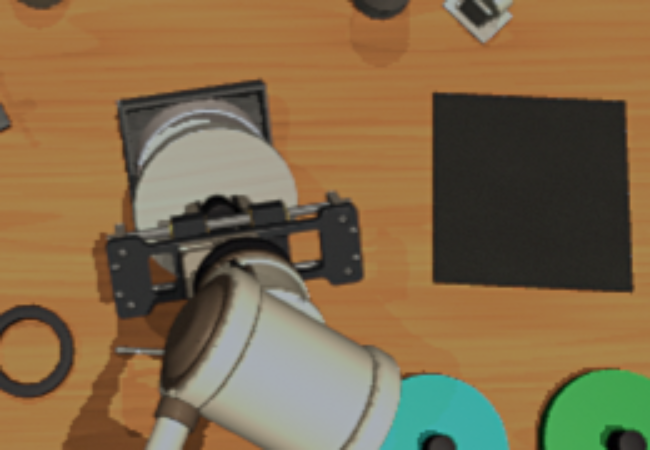

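The lid is in the gripper at about (220,200), and the open tin is still in its cradle at (200,130). The way to the mat is clear.

```bash
python3 -m crank '{"linear":[[-0.05,0.3,-0.2],[-0.04,0.5,0],[-0.04,0.6,0.1],[-0.03,0.6,0.1],[-0.03,0.6,0.1],[-0.02,0.6,0.1],[-0.02,0.6,0.1],[-0.01,0.6,0.1],[-0.01,0.6,0.2],[0,0.5,0.3],[0,0,0],[0,0,0]],"dr":[[0,-0.48,0],[0,-0.48,0],[0,-0.48,0],[0,-0.48,0],[0,-0.48,0],[0,-0.48,0],[0,-0.48,0],[0,-0.48,0],[0,-0.48,0],[0,-0.46,0],[0,0,0],[0,0,0]]}'
python3 - <<'E'
from lid import *
y=RL.as_matrix()[:,1]; z=np.array([0,0,-1.]); RD=Ro.from_matrix(np.c_[np.cross(y,z),y,z])
print(delta([.5446,-.3234,.036],RD)); print(tool()[1].as_matrix().round(4))
im,d,c=cap('scene','s2.png')
v0,v1,u0,u1=150,270,190,310
cv2.imwrite('pics/s2c.png',cv2.resize(im[v0:v1,u0:u1],None,fx=4,fy=4))
E
```

```text
time_s: 6.55
position: [0.5353, -0.3228, 0.1208]
ee_rot: [-0.003, 0.998, 0.069, 0.0]
force: [-1.2, -0.0, -1.7]
grip_width: 0.0275
grasp_force: 25.0
(array([0.15098058, 0.0405205 , 1.41376895]), array([-0.06392545, -0.01204844, -0.00162146]))
[[ 9.905e-01  1.375e-01  3.000e-04]
 [ 1.375e-01 -9.905e-01  6.800e-03]
 [ 1.300e-03 -6.700e-03 -1.000e+00]]
```

View pics/s2c.png

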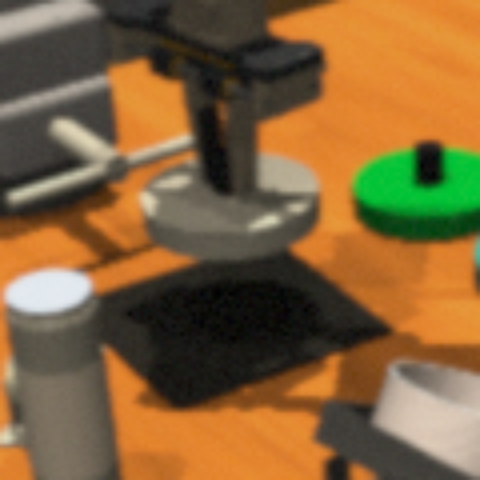

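The lid hangs level above the mat (mat shadow around (220,310)). Next I lower it slowly until contact.

```bash
python3 -m crank '{"linear":[[0.08,0.02,0.3],[0.07,0.02,0.4],[0,0,0.3],[0,0,0.2],[0,0,0.1],[0,0,0]],"dr":[[-0.06,0,0],[0,0,0],[0,0,0],[0,0,0],[0,0,0],[0,0,0]]}'; python3 -m crank '{"linear":[[0,0,0.04],[0,0,0.03],[0,0,0]],"dr":[[0,0,0],[0,0,0],[0,0,0]]}'
```

```text
time_s: 7.35
position: [0.5446, -0.3247, 0.0436]
ee_rot: [0.0, 0.998, 0.069, 0.001]
force: [0.2, -0.2, -1.3]
grip_width: 0.0274
grasp_force: 25.0
time_s: 7.72
position: [0.5446, -0.3247, 0.0395]
ee_rot: [0.0, 0.998, 0.069, 0.001]
force: [0.2, -0.1, -0.6]
grip_width: 0.0275
grasp_force: 25.0
```

```bash
python3 -m crank '{"linear":[[0,0,0.03],[0,0,0.02],[0,0,0]],"dr":[[0,0,0],[0,0,0],[0,0,0]]}'; python3 -m crank '{"linear":[[0,0,0.02],[0,0,0.01],[0,0,0]],"dr":[[0,0,0],[0,0,0],[0,0,0]]}'
```

```text
time_s: 8.1
position: [0.5445, -0.3246, 0.0362]
ee_rot: [0.0, 0.998, 0.069, 0.0]
force: [0.6, -1.1, -2.9]
grip_width: 0.0274
grasp_force: 25.0
time_s: 8.48
position: [0.5447, -0.3248, 0.0348]
ee_rot: [0.0, 0.998, 0.069, 0.001]
force: [0.1, 0.0, -0.7]
grip_width: 0.0272
grasp_force: 25.0
```

```bash
python3 -m crank '{"linear":[[0,0,0.02],[0,0,0.01],[0,0,0]],"dr":[[0,0,0],[0,0,0],[0,0,0]]}'; python3 -m crank '{"linear":[[0,0,0.01],[0,0,0]],"dr":[[0,0,0],[0,0,0]]}'
```

```text
time_s: 8.85
position: [0.5448, -0.3249, 0.0346]
ee_rot: [0.0, 0.998, 0.069, 0.001]
force: [-4.0, 1.8, 9.4]
grip_width: 0.0275
grasp_force: 25.0
time_s: 9.1
position: [0.5448, -0.3249, 0.0346]
ee_rot: [0.0, 0.998, 0.069, 0.001]
force: [-5.5, 3.4, 12.8]
grip_width: 0.0273
grasp_force: 25.0
```

The lid is in contact with the mat, so I release and rise.

```bash
python3 -m crank '{"linear":[[0,0,-0.01],[0,0,0],[0,0,0],[0,0,0],[0,0,0],[0,0,0]],"dr":[[0,0,0],[0,0,0],[0,0,0],[0,0,0],[0,0,0],[0,0,0]]}' 0.6; python3 -m crank '{"linear":[[0,0,-0.2],[0,0,-0.5],[0,0,-0.8],[0,0,-0.9],[0,0,-0.9]],"dr":[[0,0,0],[0,0,0],[0,0,0],[0,0,0],[0,0,0]]}' 1
cat > col.py <<'E'
from lid import *
C=np.array([.620,.250,.1445]); yaw=.495; t=np.radians(45)
def RC(yaw,t):
    a=np.array([np.cos(yaw),np.sin(yaw),0]); z=a*np.sin(t)-np.array([0,0,np.cos(t)]); y=np.array([np.sin(yaw),-np.cos(yaw),0]); return Ro.from_matrix(np.c_[np.cross(y,z),y,z])
E
python3 - <<'E'
from col import *
im,d,c=cap('wrist'); vv,uu=np.mgrid[0:480,0:640]; P=cloud(c,uu,vv,d).reshape(480,640,3)
k=(np.linalg.norm(P[...,:2]-[.5446,-.325],axis=2)<.1); print('z near lid pct',np.percentile(P[k][:,2],[1,10,50,90,99]))
f=k&(P[...,2]>.02)&(P[...,2]<.04); print('lid extents',P[f].min(0),P[f].max(0), f.sum())
R=RC(yaw,t); z=R.as_matrix()[:,2]; go(C+z*.0187-z*.13,R,20)
E
```

```text
time_s: 9.85
position: [0.5446, -0.3247, 0.0328]
ee_rot: [0.0, 0.998, 0.069, 0.001]
force: [-0.5, 0.2, -0.4]
grip_width: 0.0735
grasp_force: 0.0
time_s: 10.48
position: [0.5443, -0.3245, 0.2336]
ee_rot: [0.001, 0.998, 0.069, 0.001]
force: [0.7, -0.4, 0.2]
grip_width: 0.0921
grasp_force: 0.0
z near lid pct [0.00302168 0.02799918 0.33848216 0.35808042 0.40384568]
lid extents [ 0.47398713 -0.39350678  0.02278135] [ 0.61403647 -0.25372091  0.03993186] 10807
total lin [ 1.29  -8.903  0.237] dr [ 1.466  7.335 -3.177]
dr/row [ 0.07  0.37 -0.16]
[[0.06, -0.45, 0.01], [0.07, -0.44, 0.02], [0.08, -0.44, 0.02], [0.08, -0.44, 0.03], [0.09, -0.44, 0.04], [0.1, -0.44, 0.04], [0.1, -0.44, 0.05], [0.11, -0.43, 0.06], [0.11, -0.43, 0.07], [0.12, -0.43, 0.07], [0.12, -0.43, 0.08], [0.12, -0.42, 0.09], [0.13, -0.42, 0.1], [0.13, -0.42, 0.11], [0.13, -0.41, 0.11], [0.14, -0.41, 0.12], [0.14, -0.41, 0.13], [0.14, -0.4, 0.14], [0.14, -0.4, 0.15], [0.14, -0.4, 0.16]]
```

The lid lies flat on the mat (x 0.474–0.614, y −0.394–−0.254, face at z ≈ 0.029). Next I go to the collar.

```bash
python3 -m crank '{"linear":[[0.06,-0.45,0.01],[0.07,-0.44,0.02],[0.08,-0.44,0.02],[0.08,-0.44,0.03],[0.09,-0.44,0.04],[0.1,-0.44,0.04],[0.1,-0.44,0.05],[0.11,-0.43,0.06],[0.11,-0.43,0.07],[0.12,-0.43,0.07],[0.12,-0.43,0.08],[0.12,-0.42,0.09],[0.13,-0.42,0.1],[0.13,-0.42,0.11],[0.13,-0.41,0.11],[0.14,-0.41,0.12],[0.14,-0.41,0.13],[0.14,-0.4,0.14],[0.14,-0.4,0.15],[0.14,-0.4,0.16]],"dr":[[0.07,0.37,-0.16],[0.07,0.37,-0.16],[0.07,0.37,-0.16],[0.07,0.37,-0.16],[0.07,0.37,-0.16],[0.07,0.37,-0.16],[0.07,0.37,-0.16],[0.07,0.37,-0.16],[0.07,0.37,-0.16],[0.07,0.37,-0.16],[0.07,0.37,-0.16],[0.07,0.37,-0.16],[0.07,0.37,-0.16],[0.07,0.37,-0.16],[0.07,0.37,-0.16],[0.07,0.37,-0.16],[0.07,0.37,-0.16],[0.07,0.37,-0.16],[0.07,0.37,-0.16],[0.07,0.37,-0.16]]}' 1
python3 - <<'E'
from col import *
im,d,c=cap('wrist','w2.png'); vv,uu=np.mgrid[0:480,0:640]; P=cloud(c,uu,vv,d).reshape(480,640,3)
R=RC(yaw,t); z=R.as_matrix()[:,2]; go(C+z*.0187,R,5)
hsv=cv2.cvtColor(im,cv2.COLOR_BGR2HSV)
near=np.linalg.norm(P-C,axis=2)<.045
a=np.array([np.cos(yaw),np.sin(yaw),0]); b=np.array([-a[1],a[0],0])
k=near&(abs((P-C)@a)<.02)&(np.linalg.norm(np.stack([(P-C)@b,P[...,2]-C[2]],-1),axis=2)>.014)
Q=P[k]; print('collar px',uu[k].mean(),vv[k].mean(),k.sum(),'a',np.percentile((Q-C)@a,[2,50,98]),'b',np.percentile((Q-C)@b,[1,50,99]),'z',np.percentile(Q[:,2],[1,50,99]))
f=Q[(Q-C)@a<0]; w=np.linalg.svd(f-f.mean(0),full_matrices=False)[2][2]; print('plane n',w,len(f),f.mean(0))
print('C px',proj(c,[C]))
E
```

```text
time_s: 13.02
position: [0.5483, 0.2161, 0.2164]
ee_rot: [-0.096, 0.895, 0.225, 0.372]
force: [0.8, 0.2, 0.6]
grip_width: 0.0918
grasp_force: 0.0
total lin [0.105 0.129 2.078] dr [-0.067 -0.014 -0.029]
dr/row [-0.01 -0.   -0.01]
[[0.02, 0.03, 0.42], [0.02, 0.03, 0.42], [0.02, 0.02, 0.42], [0.02, 0.02, 0.42], [0.02, 0.02, 0.42]]
collar px 322.2342388518708 222.14146591491541 1951 a [-0.01433358  0.00613556  0.01693172] b [-0.02510021 -0.00025209  0.02356636] z [0.12322169 0.16099575 0.17059567]
plane n [-0.03454827 -0.14671572 -0.98857519] 177 [0.61177416 0.24535121 0.16294424]
C px [[321.47923783 234.27605651]]
```

View pics/w2.png

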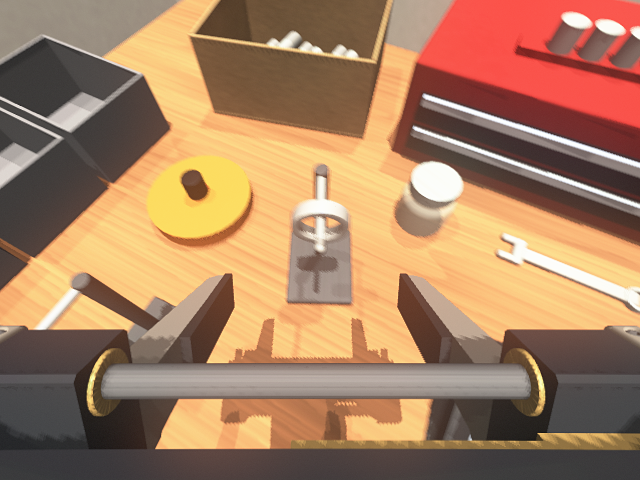

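```bash
python3 - <<'E'
from col import *
im,d,c=cap('wrist'); vv,uu=np.mgrid[0:480,0:640]; P=cloud(c,uu,vv,d).reshape(480,640,3)
a=np.array([np.cos(yaw),np.sin(yaw),0]); b=np.array([-a[1],a[0],0]); D=P-C
A,B,Z=D@a,D@b,D[...,2]; r=np.hypot(B,Z)
k=(abs(A)<.03)&(abs(B)>.010)&(r<.032)&(r>.015)
print(np.histogram(A[k],np.arange(-.03,.031,.003)))
print('B',np.percentile(B[k],[1,99]),'Z',np.percentile(Z[k],[1,99]))
for s in(-1,1): m=k&(B*s>0); print(s,A[m].mean(),np.percentile(A[m],[5,95]))
h=(abs(B)<.006)&(abs(Z-.019)<.012)&(abs(A)<.07); print('hook pts line',np.polyfit(A[h],B[h],1))
# silhouette by colour
hsv=cv2.cvtColor(im,cv2.COLOR_BGR2HSV); m=(hsv[...,1]<50)&(hsv[...,2]>110)&(uu>285)&(uu<355)&(vv>190)&(vv<255)
print('ring sil u',uu[m].min(),uu[m].max(),'v by col300',vv[m&(abs(uu-300)<4)].min(),vv[m&(abs(uu-300)<4)].max(),'col340',vv[m&(abs(uu-340)<4)].min(),vv[m&(abs(uu-340)<4)].max())
for s in(0,.005,.008,.01): print(s,proj(c,[C+a*s+b*.026,C+a*s-b*.026,C+a*s+[0,0,.026],C+a*s-[0,0,.026]]).round(0).tolist())
E
```

```text
(array([  0,   0,   0,   0,   0,   0,   0,   0,   0,   0,  10, 525, 167,
       164, 155, 101,   2,   0,   0,   0]), array([-3.0000000e-02, -2.7000000e-02, -2.4000000e-02, -2.1000000e-02,
       -1.8000000e-02, -1.5000000e-02, -1.2000000e-02, -9.0000000e-03,
       -6.0000000e-03, -3.0000000e-03, -6.9388939e-18,  3.0000000e-03,
        6.0000000e-03,  9.0000000e-03,  1.2000000e-02,  1.5000000e-02,
        1.8000000e-02,  2.1000000e-02,  2.4000000e-02,  2.7000000e-02,
        3.0000000e-02]))
B [-0.02543992  0.02404901] Z [-0.01928275  0.02360571]
-1 0.007669362899066392 [0.00326194 0.01567085]
1 0.008454991202550739 [0.0042314  0.01623684]
hook pts line [-0.01048351 -0.00020919]
ring sil u 294 354 v by col300 207 254 col340 201 254
0 [[295.0, 233.0], [355.0, 233.0], [326.0, 216.0], [325.0, 247.0]]
0.005 [[295.0, 228.0], [355.0, 228.0], [326.0, 211.0], [324.0, 242.0]]
0.008 [[295.0, 225.0], [355.0, 225.0], [325.0, 208.0], [324.0, 240.0]]
0.01 [[295.0, 223.0], [355.0, 223.0], [325.0, 206.0], [324.0, 238.0]]
```

```bash
sed -i 's/^C=.*t=/C=np.array([.6277,.2533,.1445]); yaw=.495; t=/' col.py; python3 - <<'E'
from col import *
R=RC(yaw,t); z=R.as_matrix()[:,2]; go(C+z*.0187,R,5)
E
```

```text
total lin [0.213 0.122 2.181] dr [-0.062  0.005 -0.029]
dr/row [-0.01  0.   -0.01]
[[0.04, 0.02, 0.44], [0.04, 0.02, 0.44], [0.04, 0.02, 0.44], [0.04, 0.02, 0.44], [0.04, 0.02, 0.44]]
```

```bash
python3 -m crank '{"linear":[[0.1,0.06,0.4],[0.11,0.06,0.5],[0,0,0.5],[0,0,0.45],[0,0,0.33],[0,0,0],[0,0,0]],"dr":[[-0.03,0,-0.02],[-0.03,0,-0.01],[0,0,0],[0,0,0],[0,0,0],[0,0,0],[0,0,0]]}'
python3 - <<'E'
from col import *
R=RC(yaw,t); z=R.as_matrix()[:,2]; go(C+z*.0187,R,1)
im,d,c=cap('wrist','w3.png'); print(proj(c,[C]))
E
```

```text
time_s: 14.0
position: [0.6413, 0.2565, 0.1329]
ee_rot: [-0.093, 0.896, 0.225, 0.372]
force: [0.8, 0.1, 0.7]
grip_width: 0.0918
grasp_force: 0.0
total lin [-0.022 -0.061  0.016] dr [ 0.031 -0.01  -0.015]
dr/row [ 0.03 -0.01 -0.02]
[[-0.02, -0.06, 0.02]]
[[309.53672725 309.09652074]]
```

View pics/w3.png

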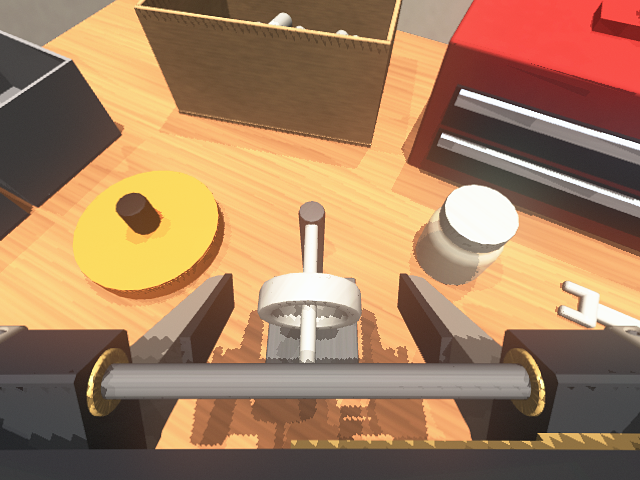

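The collar is between the fingers at (310,302), about 4 mm left of the mid line. I correct that and close.

```bash
python3 -m crank '{"linear":[[-0.02,-0.06,0.02],[0,0,0]],"dr":[[0.03,0,0],[0,0,0]]}' && python3 -m crank '{"linear":[[0,0,0],[0,0,0],[0,0,0],[0,0,0],[0,0,0],[0,0,0],[0,0,0],[0,0,0]],"dr":[[0,0,0],[0,0,0],[0,0,0],[0,0,0],[0,0,0],[0,0,0],[0,0,0],[0,0,0]]}' -1 30
python3 - <<'E'
from col import *
p,R=tool(); print(R.as_matrix().round(3))
for w in([0,0,.022],): go(p+w,R,4)
a=np.array([np.cos(yaw),np.sin(yaw),0]); go(p-a*.08,R,6)
E
```

```text
time_s: 14.3
position: [0.6389, 0.2603, 0.1304]
ee_rot: [-0.094, 0.896, 0.226, 0.371]
force: [0.4, 0.3, 1.2]
grip_width: 0.092
grasp_force: 0.0
time_s: 15.3
position: [0.6392, 0.2602, 0.1301]
ee_rot: [-0.094, 0.896, 0.226, 0.371]
force: [1.3, 0.3, -0.2]
grip_width: 0.0509
grasp_force: 30.0
[[ 0.623  0.474  0.622]
 [ 0.334 -0.88   0.336]
 [ 0.707 -0.002 -0.707]]
total lin [ 0.259 -0.001 -0.259] dr [0. 0. 0.]
dr/row [0. 0. 0.]
[[0.06, -0.0, -0.06], [0.06, -0.0, -0.06], [0.06, -0.0, -0.06], [0.06, -0.0, -0.06]]
total lin [-0.943  0.001 -0.943] dr [0. 0. 0.]
dr/row [0. 0. 0.]
[[-0.16, 0.0, -0.16], [-0.16, 0.0, -0.16], [-0.16, 0.0, -0.16], [-0.16, 0.0, -0.16], [-0.16, 0.0, -0.16], [-0.16, 0.0, -0.16]]
```

```bash
python3 -m crank '{"linear":[[0.06,0,-0.06],[0.07,0,-0.07],[0.07,0,-0.07],[0.06,0,-0.06],[0,0,0]],"dr":[[0,0,0],[0,0,0],[0,0,0],[0,0,0],[0,0,0]]}' && python3 -m crank '{"linear":[[-0.1,0,-0.1],[-0.14,0,-0.14],[-0.16,0,-0.16],[-0.16,0,-0.16],[-0.16,0,-0.16],[-0.16,0,-0.16],[-0.1,0,-0.1],[0,0,0]],"dr":[[0,0,0],[0,0,0],[0,0,0],[0,0,0],[0,0,0],[0,0,0],[0,0,0],[0,0,0]]}'
```

```text
time_s: 15.92
position: [0.6396, 0.2601, 0.1532]
ee_rot: [-0.094, 0.896, 0.226, 0.372]
force: [-0.0, 0.3, -1.6]
grip_width: 0.0509
grasp_force: 30.0
time_s: 16.92
position: [0.5656, 0.2203, 0.1522]
ee_rot: [-0.094, 0.896, 0.225, 0.371]
force: [-0.0, 0.1, -1.5]
grip_width: 0.0501
grasp_force: 30.0
```

```bash
python3 - <<'E'
from col import *
for s in('top','scene'):
    im,d,c=cap(s,s+'3.png'); vv,uu=np.mgrid[0:480,0:640]; P=cloud(c,uu,vv,d).reshape(480,640,3)
    T=F-n*.003; D=P-T; h=D@n; L=D-h[...,None]*n; r=np.linalg.norm(L,axis=2)
    k=(abs(h)<.006)&(r<.075)&(r>.05); X=RL.inv().apply(P[k]-T)
    A=np.c_[2*X[:,:2],np.ones(len(X))]; q=np.linalg.lstsq(A,(X[:,:2]**2).sum(1),rcond=None)[0]; print(s,'rim',k.sum(),'centre',q[:2],'r',np.sqrt(q[2]+q[0]**2+q[1]**2),'h',np.median(h[k]), 'ext',X.min(0),X.max(0))
    f=(r<.035)&(h<-.02)&(h>-.08); print(' floor h',f.sum(),np.median(h[f]))
go(T+n*.06,RL,14)
E
```

```text
top rim 280 centre [-0.00074482  0.0002163 ] r 0.06313985031355748 h -0.0009621344155585432 ext [-0.06589475 -0.06406166 -0.00430348] [0.06458466 0.06474709 0.00598671]
 floor h 603 -0.05679106139293884
scene rim 149 centre [1.57458537e-03 3.32899849e-05] r 0.06313160995402074 h -0.0036864088456125773 ext [-0.06762304 -0.06723078  0.00112944] [0.06759624 0.06329623 0.00599652]
 floor h 0 nan
total lin [-1.806  2.761 -1.601] dr [-2.055 -2.697  2.72 ]
dr/row [-0.15 -0.19  0.19]
[[-0.13, 0.2, -0.11], [-0.13, 0.2, -0.11], [-0.13, 0.21, -0.1], [-0.12, 0.21, -0.1], [-0.12, 0.21, -0.09], [-0.12, 0.22, -0.09], [-0.12, 0.22, -0.08], [-0.11, 0.22, -0.07], [-0.11, 0.23, -0.07], [-0.11, 0.23, -0.06], [-0.1, 0.23, -0.06], [-0.1, 0.24, -0.05], [-0.09, 0.24, -0.05], [-0.09, 0.24, -0.04]]
  return _methods._mean(a, axis=axis, dtype=dtype,
  ret = ret.dtype.type(ret / rcount)
```

The tin is still in place, with its rim centre within 1 mm and its floor at −57 mm. Next I bring the collar over the mouth along the tin's axis.

```bash
python3 -m crank '{"linear":[[-0.13,0.2,-0.16],[-0.13,0.2,-0.16],[-0.13,0.21,-0.15],[-0.12,0.21,-0.1],[-0.12,0.21,-0.09],[-0.12,0.22,-0.09],[-0.12,0.22,-0.08],[-0.11,0.22,-0.07],[-0.11,0.23,-0.07],[-0.11,0.23,-0.06],[-0.1,0.23,-0.06],[-0.1,0.24,-0.05],[-0.09,0.24,-0.05],[-0.09,0.24,-0.04],[0,0,0]],"dr":[[-0.15,-0.19,0.19],[-0.15,-0.19,0.19],[-0.15,-0.19,0.19],[-0.15,-0.19,0.19],[-0.15,-0.19,0.19],[-0.15,-0.19,0.19],[-0.15,-0.19,0.19],[-0.15,-0.19,0.19],[-0.15,-0.19,0.19],[-0.15,-0.19,0.19],[-0.15,-0.19,0.19],[-0.15,-0.19,0.19],[-0.15,-0.19,0.19],[-0.15,-0.19,0.19],[0,0,0]]}'
python3 - <<'E'
from col import *
T=F-n*.003; go(T-n*.046,RL,6)
im,d,c=cap('wrist','w4.png')
E
```

```text
time_s: 18.9
position: [0.512, 0.0026, 0.1499]
ee_rot: [-0.014, 0.966, 0.068, 0.249]
force: [0.9, -0.3, -0.7]
grip_width: 0.0508
grasp_force: 30.0
total lin [ 0.028 -0.058  1.908] dr [ 0.055 -0.045  0.04 ]
dr/row [ 0.01 -0.01  0.01]
[[0.0, -0.01, 0.32], [0.0, -0.01, 0.32], [0.01, -0.01, 0.32], [0.01, -0.01, 0.32], [0.01, -0.01, 0.32], [0.01, -0.01, 0.32]]
```

View pics/w4.png

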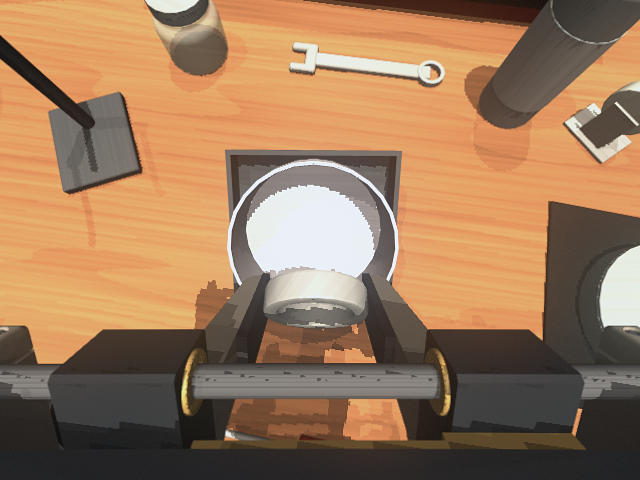

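The collar is firmly held at (315,297) over the empty tin, whose mouth is at about (313,240). I lower it in, watching the force.

```bash
python3 -m crank '{"linear":[[0.03,-0.06,0.2],[0,0,0.35],[0,0,0.35],[0,0,0.35],[0,0,0.3],[0,0,0.2],[0,0,0.12],[0,0,0]],"dr":[[0.05,-0.04,0.04],[0,0,0],[0,0,0],[0,0,0],[0,0,0],[0,0,0],[0,0,0],[0,0,0]]}' && python3 -m crank '{"linear":[[0,0,0.04],[0,0,0]],"dr":[[0,0,0],[0,0,0]]}'; python3 -c "
from col import *
print('h',(tool()[0]-(F-n*.003))@n)"
```

```text
time_s: 19.95
position: [0.566, 0.0151, 0.0517]
ee_rot: [-0.017, 0.967, 0.068, 0.247]
force: [-0.5, 1.0, -0.9]
grip_width: 0.0506
grasp_force: 30.0
time_s: 20.2
position: [0.5675, 0.0149, 0.0503]
ee_rot: [-0.017, 0.966, 0.067, 0.247]
force: [-0.0, -0.1, -2.1]
grip_width: 0.0505
grasp_force: 30.0
h -0.046104897451881864
```

```bash
python3 -m crank '{"linear":[[0,0,0.03],[0,0,0.02],[0,0,0]],"dr":[[0,0,0],[0,0,0],[0,0,0]]}' && python3 -m crank '{"linear":[[0,0,0.02],[0,0,0.01],[0,0,0]],"dr":[[0,0,0],[0,0,0],[0,0,0]]}'; python3 -m crank '{"linear":[[0,0,0.015],[0,0,0.01],[0,0,0]],"dr":[[0,0,0],[0,0,0],[0,0,0]]}'; python3 -c "
from col import *
print('h',(tool()[0]-(F-n*.003))@n)"
```

```text
time_s: 20.58
position: [0.5687, 0.0151, 0.0472]
ee_rot: [-0.017, 0.966, 0.067, 0.247]
force: [-0.9, 1.1, -1.5]
grip_width: 0.051
grasp_force: 30.0
time_s: 20.95
position: [0.5696, 0.0152, 0.0457]
ee_rot: [-0.017, 0.966, 0.067, 0.247]
force: [-0.6, -0.1, -0.4]
grip_width: 0.0509
grasp_force: 30.0
time_s: 21.32
position: [0.5703, 0.0153, 0.0444]
ee_rot: [-0.017, 0.966, 0.067, 0.247]
force: [0.7, -0.8, -0.2]
grip_width: 0.0504
grasp_force: 30.0
h -0.05267858695228546
```

```bash
python3 -m crank '{"linear":[[0,0,0.015],[0,0,0.01],[0,0,0]],"dr":[[0,0,0],[0,0,0],[0,0,0]]}'; python3 -m crank '{"linear":[[0,0,0.01],[0,0,0.01],[0,0,0]],"dr":[[0,0,0],[0,0,0],[0,0,0]]}'; python3 -c "
from col import *
print('h',(tool()[0]-(F-n*.003))@n)"
```

```text
time_s: 21.7
position: [0.5714, 0.0154, 0.0435]
ee_rot: [-0.017, 0.966, 0.067, 0.248]
force: [-0.6, 0.6, 1.3]
grip_width: 0.051
grasp_force: 30.0
time_s: 22.08
position: [0.5725, 0.0154, 0.043]
ee_rot: [-0.017, 0.966, 0.067, 0.248]
force: [-1.1, 1.5, 5.4]
grip_width: 0.0508
grasp_force: 30.0
h -0.05496117332837453
```

The collar presses on the floor with about 5 N, so it is down. I release by opening modestly to stay clear of the tin wall.

```bash
python3 -m crank '{"linear":[[0,0,0],[0,0,0],[0,0,0],[0,0,0]],"dr":[[0,0,0],[0,0,0],[0,0,0],[0,0,0]]}' 0.35 && python3 -m crank '{"linear":[[0,0,-0.15],[0,0,-0.25],[0,0,-0.4],[0,0,-0.6],[0,0,-0.8],[0,0,-0.8],[0,0,0],[0,0,0]],"dr":[[0,0,0],[0,0,0],[0,0,0],[0,0,0],[0,0,0],[0,0,0],[0,0,0],[0,0,0]]}'
python3 - <<'E'
from col import *
im,d,c=cap('wrist','w5.png'); vv,uu=np.mgrid[0:480,0:640]; P=cloud(c,uu,vv,d).reshape(480,640,3); D=P-(F-n*.003); h=D@n; r=np.linalg.norm(D-h[...,None]*n,axis=2)
k=(r<.058)&(h<.0); print(np.histogram(h[k],np.arange(-.065,.005,.005)))
k=(abs(h)<.004)&(abs(r-.0635)<.006); print('rim h',h[k].mean())
E
```

```text
time_s: 22.58
position: [0.5714, 0.0155, 0.0418]
ee_rot: [-0.017, 0.967, 0.067, 0.247]
force: [0.4, 0.3, 0.0]
grip_width: 0.062
grasp_force: 0.0
time_s: 23.58
position: [0.4857, 0.0035, 0.1996]
ee_rot: [-0.017, 0.967, 0.067, 0.247]
force: [0.0, 0.1, -0.3]
grip_width: 0.0621
grasp_force: 0.0
(array([  48, 7745,   95,  252,  644,    0,    0,    0,    0,    0,    0,
          0,    0,    0]), array([-6.50000000e-02, -6.00000000e-02, -5.50000000e-02, -5.00000000e-02,
       -4.50000000e-02, -4.00000000e-02, -3.50000000e-02, -3.00000000e-02,
       -2.50000000e-02, -2.00000000e-02, -1.50000000e-02, -1.00000000e-02,
       -5.00000000e-03, -2.77555756e-17,  5.00000000e-03]))
rim h -0.0014986932789315065
```

View pics/w5.png

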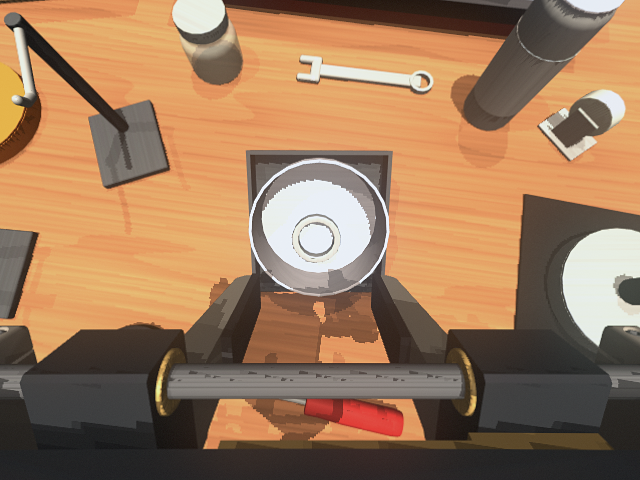

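The collar lies flat on the tin floor at (316,238), the lid is on the mat at (615,290) and the stand's hook is empty. The robot touches nothing, so I hand in.

```bash
python3 -c "
from rig import ticket; print(ticket.hand_in())"
```

```text
the job is handed in; nothing more can be done
None
```

I handed the job in at about 24 s of robot time: the lid is flat, knob up and wholly on the mat, the collar lies flat on the bottom of the open tin still in its cradle, and I did not touch the link or the other things; the hand-in returned no verdict.

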